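# Sort the stray pastries onto their serving boards

## Task

Sort the four stray pastries: lay the croissant lengthwise in the middle of the wooden board, the pink-iced loaf cake lengthwise in the middle of the white board, and the two cookies in the copper tray, one centred on each round paper. Everything must lie the right way up, flat and let go; leave the blue cup where it stands.

Things in the scene. Friction and masses are not known exactly. Their poses are not given: they have to be found in the camera images.
- croissant: golden brown croissant, 65 x 133 x 49 mm, 0.055 kg. Origin: centre of its underside; its long axis is its y; z up. Lies flat on the counter. Grip it from above across the middle (fingers closing along its x, widest 64 mm), pads about 25 mm above its underside.
- loaf: small golden loaf cake, pink piped icing, on a thin gold card; 134 x 93 x 64 mm in all, 0.1 kg. Origin: centre of the card's underside; long axis x; z up. The firm body is 103 mm long (x), 58 mm wide (y), 42 mm high, its middle line at y = +5 mm; icing above it and card beside it give way to fingers. Grip from above across the 58 mm width (along y), pads about 25 mm above the underside.
- cookie_a: round brown chocolate chip cookie, 68 mm across, 14 mm thick, 0.04 kg, lying flat. Origin: centre of its underside; z up. Its edge is upright up to 9 mm and rounded above. Grip it from above across any diameter (66 to 70 mm), the tips of the open fingers within about 5 mm of the surface: gripped higher, it slips out. Either cookie may go on either paper.
- cookie_b: the other round brown chocolate chip cookie, just like the first and gripped the same way: 68 mm across, 14 mm thick, 0.04 kg. Origin: centre of its underside; z up.
- wood_board: flat brown wooden serving board, 95 mm (its x) by 160 mm (its y), on four short feet, its flat top 24 mm above its underside; fixed. Origin: centre of its underside; the long side runs along its y. The croissant belongs on it.
- white_board: flat glossy white ceramic serving board, 95 mm (its x) by 160 mm (its y), on four short feet, its flat top 24 mm above its underside; fixed. Origin: centre of its underside; the long side runs along its y. The loaf cake belongs on it.
- copper_tray: flat copper tray on short feet, 95 mm (its x) by 164 mm (its y), its floor 16 mm above its underside, fixed; its short ends have a lip 3 mm thick that stands 6 mm above the floor, its long sides are open. Two round white papers, 72 mm across, of no height, lie on the floor, centred at x = 0, y = +39 and -39 mm. Origin: centre of its underside. One cookie belongs on each paper.
- espresso_cup: small blue espresso cup without handle, 62 mm across, 58 mm high, standing loose; a bystander, not to be moved. Origin: centre of its underside.
Things that resemble listed ones, but are neither listed nor needed, are in the scene too. What is shaped like the cookie_a but purple or red is not meant.

How it is judged:
By the outcome, as a careful person would: the job done as asked, in the order asked, and still so for the second after the job is handed in, with the robot touching nothing.
It also fails if it takes over 112 s, if anything falls off the work surface, if the arm or the gripper's body presses on something with over 40 N, if the wrist force passes 120 N, or if a joint passes its speed limit or range.

## Robot

A 6-joint arm with a two-finger parallel gripper is mounted at the origin on a cart in front of the work surface, level with it; the furniture and walls round the work are solid. World frame = base frame: x ahead of the robot, y to its left, z up, the work surface at z = 0. Lengths are in mm, angles in degrees, forces in N, time in s.
With the tool pointing down it reaches from about 325 to 875 mm from the base axis. Payload 4.4 kg.
Tool frame: the origin (TCP) lies at the very end of the fingers, on their centre line; the grasp point (between the pads) lies 19 mm behind it; z points along the fingers, y is the direction in which the jaws open and shut (so a half turn about z gives the same grasp; the last joint's range is limited). The gripper opens to 85 mm and grips with 20 to 120 N. Pads are 22 mm wide; open, the fingers measure 114 mm over their backs; the gripper's body (76 mm by 85 mm) begins 54 mm behind the grasp point. The pads swing forward as they close: fully open they stand 13 mm farther back than shut.
Start: joints at [63.111, 11.837, 88.321, -0, 79.842, -8.623], TCP at [180.23, 546.026, 231.282] pointing down, gripper open.
Joint ranges: [-156.59, 156.59], [-49.26, 127.26], [12.9, 141.05], [-63.56, 243.56], [4.71, 150.69], [-161.64, 161.64]. Speed limits (degrees/s): [159.86, 159.86, 180, 180, 180, 180].

## Interface

Orientations are given as [roll, pitch, yaw] about the fixed x, y, z axes, in that order (R = Rz(yaw) Ry(pitch) Rx(roll)).
In Python, from plant import bot gives the robot as it stands. The module is installed in compiled form; this text tells all that it offers.
- The arm moves only by the tool step_arm, never from a script. Its argument "motion" is a list of rows, each a list of 4 numbers: the shift along the tool's x, y, z in cm, then the turn about the tool's z in rad. A call has 1 to 20 rows; each row is the pose to reach, as a shift and turn from the pose measured when the call began, along the tool's axes at that moment; what a row does not reach only later rows make up. A row lasts 1/10 s, in which the tool goes at most 50 mm and 8.59 degrees, less where a joint would pass 70% of its speed; a pose out of reach is approached as far as the arm can. A call with a gripper value outside its range is refused whole. "hand" is the finger opening in cm, from 0 to 8.54, set as the call begins (left out, the last holds). The fingers move at their own pace and stop on an object; "grip_force" is the grip in N (left out, the last holds). Time passes only in rows, so rows that repeat a pose let the fingers close. It gives the time, the measured TCP pose, the force and the opening at its end, in the units of the state.
- bot.state(): the state, without advancing time (a new reading comes with each control period).
- bot.capture(name): name is "scene" or "top" or "wrist"; returns the picture (480x640x3 uint8, red, green, blue); there is no depth.
- bot.camera_params(name): a dict with "camera_matrix" (3x3 intrinsics, pixels), "D" ([k1, k2, p1, p2, k3] as OpenCV has them; the pictures are not rectified), "position" and "orientation" of the camera in the world; the wrist camera has in their place "hand_eye" (4x4, takes a point from camera to tool coordinates, whose origin is the TCP and whose axes are the flange's). Camera axes: x right, y up, looking along -z (the intrinsics and any distortion apply to the point x, -y, -z); pixel columns grow to the right and rows downward; lengths in mm; the calibration is good to about 2 mm. A picture is of the moment at which its call begins: read the wrist's pose just before it. camera_params takes no time and is no camera call.
- bot.sign_off(): hands the job in, once; it reports no verdict.
The state is a dict: "clock": time; "joint_positions": joint angles; "joint_velocities": joint speeds; "joint_torque": joint torques, N m; "eef_pos": TCP position; "tcp_rot": TCP orientation; "contact_force": force on the tool from outside, world axes, zero at the start; "wrist_torque": the same for the moment, N m; "width": opening from 0.0 (shut) to 1.0 (fully open).
Only numpy, scipy, OpenCV 4.12 (cv2) and the standard library are available. Lean on these libraries where they do the work, as an engineer would, in place of code of your own. Each camera call takes 0.05 s, during which the arm holds its last target. There are 200 camera calls.

## Working session

There is one attempt and no reset: what is moved stays moved. The work goes in short steps, Python scripts to look and compute and a tool call to move; the robot and the scene stay as the last step left them, time stands still between calls to the robot, and variables do not carry over. Pictures are saved under pics/ and viewed, about 12 in all and at most 16, crops included, and the job is handed in when it is done.

Besides the shell and the picture viewer there is one more tool, called after ">>>" as name(argument=value, ...), one argument or row to a line, values as JSON. step_arm: Moves the arm, as the interface text tells. Its arguments: {"type":"object","properties":{"motion":{"type":"array"},"hand":{"type":"number"},"grip_force":{"type":"number"}},"required":["motion"]}

```bash
mkdir -p pics; cat > h.py <<'E'
import numpy as np, cv2
from scipy.spatial.transform import Rotation as Rn
from plant import bot
def save(name,fn):
    im=bot.capture(name); cv2.imwrite('pics/'+fn,im[:,:,::-1]); return im
def campose(name,st=None):
    p=bot.camera_params(name); K=np.array(p['camera_matrix'],float); D=np.array(p['D'],float)
    if name=='wrist':
        st=st or bot.state(); T=np.eye(4); T[:3,:3]=Rn.from_euler('xyz',st['tcp_rot'],degrees=True).as_matrix(); T[:3,3]=st['eef_pos']
        T=T@np.array(p['hand_eye']); return K,D,T[:3,:3],T[:3,3]
    return K,D,None,np.array(p['position'],float),p['orientation']
def RT(name,st=None):
    r=campose(name,st)
    if name=='wrist': return r
    K,D,_,t,o=r; o=np.array(o,float)
    R=o if o.shape==(3,3) else Rn.from_euler('xyz',o,degrees=True).as_matrix()
    return K,D,R,t
def px2w(name,uv,z,st=None):
    K,D,R,t=RT(name,st); n=cv2.undistortPoints(np.array(uv,float).reshape(-1,1,2),K,D)[:,0]
    d=np.c_[n[:,0],-n[:,1],-np.ones(len(n))]@R.T
    s=(np.broadcast_to(z,len(n))-t[2])/d[:,2]; return t+d*s[:,None]
def w2px(name,P,st=None):
    K,D,R,t=RT(name,st); c=(np.array(P,float).reshape(-1,3)-t)@R; c=c*[1,-1,-1]
    return cv2.projectPoints(c,np.zeros(3),np.zeros(3),K,D)[0][:,0]
E
python3 - <<'E'
from h import *
print(bot.state())
for n in('scene','top','wrist'): print(n,bot.camera_params(n)); save(n,n+'0.png')
E
```

```text
{'clock': 0.0, 'joint_positions': array([ 6.31125489e+01,  1.18834649e+01,  8.84048241e+01, -1.28038723e-03,
        7.98413053e+01, -8.62226598e+00]), 'joint_velocities': array([ 0.01208577,  0.00628273,  0.07576425,  0.03838291, -0.0408993 ,
        0.06449919]), 'joint_torque': array([ 2.43769602e-03, -3.83031249e+01, -2.91599947e+01,  4.63882918e-05,
        1.04713728e-02, -2.47997070e-05]), 'eef_pos': array([179.87933153, 545.34572905, 230.13332111]), 'tcp_rot': array([-1.79871681e+02, -1.81831507e-02,  1.61735022e+02]), 'contact_force': array([ 0.76376046,  0.26972234, -0.40062322]), 'wrist_torque': array([ 0.02941093,  0.00521977, -0.00595462]), 'width': 0.9978795077260052}
scene {'camera_matrix': array([[607.27028849,   0.        , 325.56155114],
       [  0.        , 607.27028849, 248.19618137],
       [  0.        ,   0.        ,   1.        ]]), 'D': array([0.03153683, 0.        , 0.        , 0.        , 0.        ]), 'position': array([-864.6274563 ,  941.87598652,  918.62959395]), 'orientation': array([  63.92936657,   -0.67608374, -127.3512499 ])}
top {'camera_matrix':
[... 273 characters left out ...]
.00429785, 1593.71178379]), 'orientation': array([  5.79289872,  -0.42015173, -89.45494238])}
wrist {'camera_matrix': array([[360.34752546,   0.        , 321.44046115],
       [  0.        , 360.34752546, 241.08803072],
       [  0.        ,   0.        ,   1.        ]]), 'D': array([0.00945889, 0.        , 0.        , 0.        , 0.        ]), 'hand_eye': array([[-3.92068316e-04,  9.53947326e-01,  2.99973907e-01,
         7.66903753e+01],
       [ 9.99999737e-01,  5.57218483e-04, -4.65003342e-04,
         1.20816425e+00],
       [-6.10739699e-04,  2.99973645e-01, -9.53947294e-01,
        -1.41718620e+02],
       [ 0.00000000e+00,  0.00000000e+00,  0.00000000e+00,
         1.00000000e+00]])}
```

View pics/top0.png

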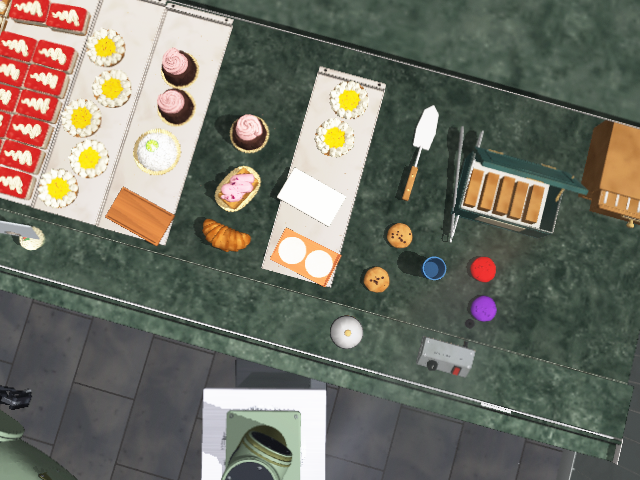

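View pics/scene0.png

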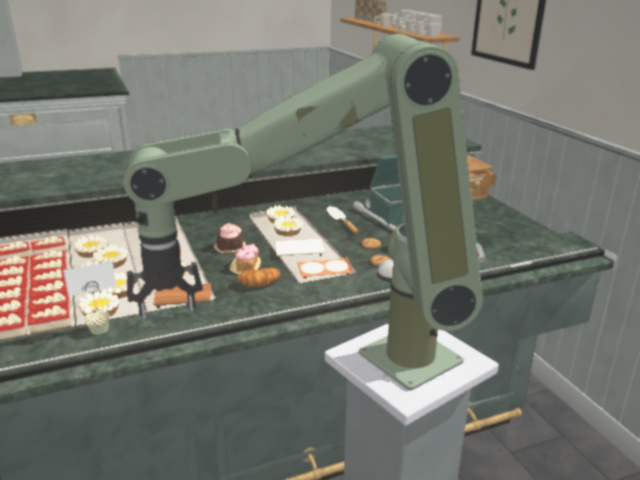

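The top view shows these lookalikes:
- **Cookies:** brown at (400,236) and (376,280). The red (483,269) and purple (484,308) ones are decoys.
- **Loaf:** pink-iced at (237,188). The cupcakes at (249,132), (178,67) and (175,105) are not it.
- **Croissant:** (227,235).
- **Boards:** wooden (140,215), white (311,196), copper tray (305,256).
- **Cup:** (433,268).

Next I'll check these in one close crop.

```bash
python3 - <<'E'
from h import *
im=cv2.imread('pics/top0.png'); 
c=im[150:310,95:305]; d=im[150:310,255:465]
cv2.imwrite('pics/cropA.png',cv2.resize(c,None,fx=3.7,fy=3.7,interpolation=cv2.INTER_CUBIC))
cv2.imwrite('pics/cropB.png',cv2.resize(d,None,fx=3.7,fy=3.7,interpolation=cv2.INTER_CUBIC))
for n,uv in dict(croi=(227,235),loaf=(237,188),ca=(400,236),cb=(376,280),wood=(140,215),white=(311,196),tray=(305,256),cup=(433,268)).items(): print(n,px2w('top',uv,20).round())
E
```

```text
croi [[548. 103.  20.]]
loaf [[674.  80.  20.]]
ca [[ 550. -351.   20.]]
cb [[ 434. -288.   20.]]
wood [[599. 334.  20.]]
white [[ 654. -116.   20.]]
tray [[ 495. -102.   20.]]
cup [[ 467. -438.   20.]]
```

View pics/cropA.png

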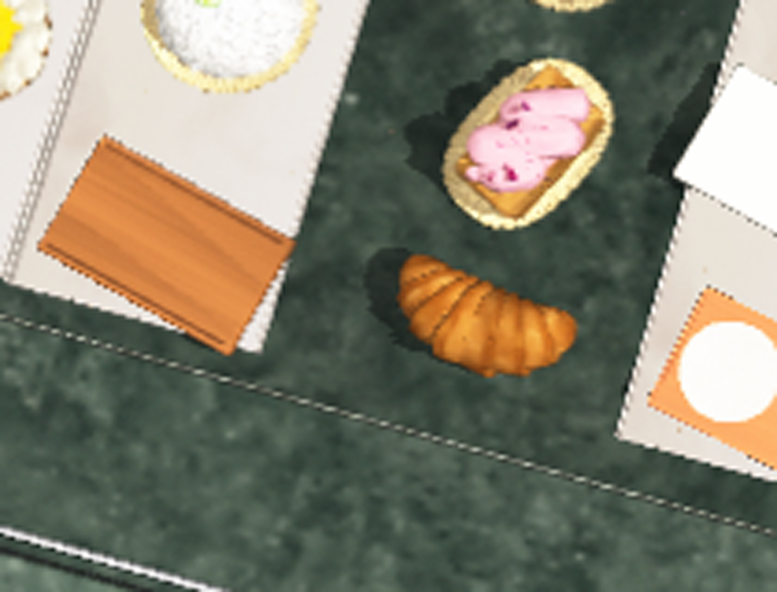

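View pics/cropB.png

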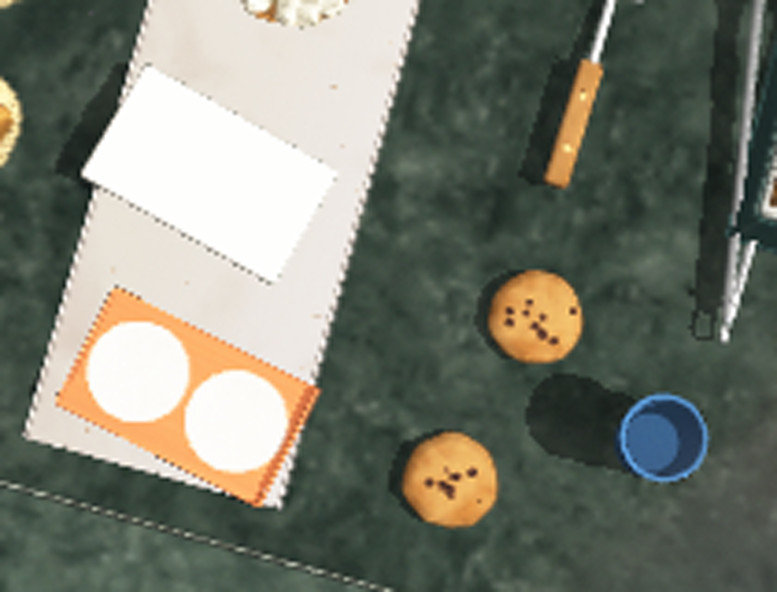

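```bash
cat >> h.py <<'E'
def ang(v): return np.degrees(np.arctan2(v[1],v[0]))
E
python3 - <<'E'
from h import *
f=lambda P,ox:(np.array(P,float)+.5)/3.7-.5+[ox,150]
def rect(n,P,ox,z):
    W=px2w('top',f(P,ox),z); l=(W[1]-W[0]+W[2]-W[3])/2; s=(W[3]-W[0]+W[2]-W[1])/2
    print(n,'ctr',W.mean(0).round(1),'long',np.linalg.norm(l).round(1),ang(l).round(1),'short',np.linalg.norm(s).round(1),ang(s).round(1))
for z in(24,40,60):
    rect('wood',[(105,136),(295,240),(232,354),(38,247)],95,z)
    rect('white',[(148,66),(338,176),(274,284),(82,177)],255,z)
    rect('tray',[(115,287),(319,390),(262,507),(56,402)],255,z)
W=px2w('top',f([(138,371),(238,421)],255),40);print('papers',W.round(1),np.linalg.norm(W[0]-W[1]))
print('cookies',px2w('top',f([(535,316),(450,480)],255),9).round(1))
W=px2w('top',f([(500,205),(590,75),(540,68),(488,227)],95),2);print('loaf card',W.round(1))
W=px2w('top',f([(552,69),(600,105),(513,217),(460,182)],95),42);print('loaf body corners',W.round(1),W.mean(0))
W=px2w('top',f([(405,275),(575,340),(430,265),(490,375)],95),20);print('croi',W.round(1), ang(W[1]-W[0]))
E
```

```text
wood ctr [596.7 333.6  24. ] long 158.8 -118.0 short 92.0 152.0
white ctr [ 650.5 -117.5   24. ] long 157.1 -119.3 short 91.7 150.3
tray ctr [ 492.5 -103.3   24. ] long 162.3 -116.4 short 91.7 154.2
wood ctr [594.3 329.   40. ] long 157.1 -118.0 short 91.1 152.0
white ctr [ 647.6 -117.6   40. ] long 155.5 -119.3 short 90.8 150.3
tray ctr [ 491.2 -103.5   40. ] long 160.7 -116.4 short 90.7 154.2
wood ctr [591.3 323.1  60. ] long 155.1 -118.0 short 89.9 152.0
white ctr [ 643.9 -117.7   60. ] long 153.5 -119.3 short 89.6 150.3
tray ctr [ 489.5 -103.8   60. ] long 158.6 -116.4 short 89.6 154.2
papers [[ 508.5  -68.5   40. ]
 [ 474.2 -138.7   40. ]] 78.14624623944934
cookies [[ 553.9 -350.9    9. ]
 [ 436.  -289.9    9. ]]
loaf card [[630.7 100.5   2. ]
 [727.   37.6   2. ]
 [731.8  74.    2. ]
 [614.6 108.8   2. ]]
loaf body corners [[721.8  60.5  42. ]
 [696.2  25.9  42. ]
 [615.5  85.5  42. ]
 [640.  123.4  42. ]] [668.38021539  73.8295191   42.        ]
croi [[576.6 164.3  20. ]
 [531.4  42.4  20. ]
 [584.  146.7  20. ]
 [505.8 102.   20. ]] -110.36533350218129
```

```bash
cat >> h.py <<'E'
def go(*targets):
    "targets: (x,y,z,yaw); prints cm/rad shift in the tool frame of now"
    st=bot.state(); R=Rn.from_euler('xyz',st['tcp_rot'],degrees=True).as_matrix(); p=np.array(st['eef_pos']); y0=st['tcp_rot'][2]
    print('t',st['clock'],'tcp',p.round(1),'rot',np.round(st['tcp_rot'],1),'w',round(st['width']*85.4,1),'F',np.round(st['contact_force'],1))
    for x,y,z,yaw in targets:
        d=R.T@(np.array([x,y,z])-p)/10; a=-((yaw-y0+180)%360-180)
        print('->',d.round(2),np.radians(a).round(3),'rows>=',max(np.linalg.norm(d)/5,abs(a)/8.59).round(1))
E
python3 -c "
from h import *
go((550,110,200,70))"
```

```text
t 0.15 tcp [180.  545.5 230.4] rot [-179.9   -0.   161.7] w 85.4 F [ 0.3 -0.2 -0.1]
-> [-48.79 -29.75   3.08] 1.601 rows>= 11.4
```

>>> step_arm(
  motion=[
    [-4, -2.4, 0.3, 0.13],
    [-8, -4.9, 0.6, 0.26],
    [-12, -7.3, 0.9, 0.4],
    [-16, -9.8, 1.2, 0.53],
    [-20, -12.2, 1.5, 0.66],
    [-24, -14.6, 1.7, 0.79],
    [-28.5, -17.4, 2, 0.93],
    [-32.5, -19.8, 2.3, 1.06],
    [-36.6, -22.3, 2.6, 1.2],
    [-40.7, -24.8, 2.8, 1.33],
    [-44.7, -27.3, 3, 1.47],
    [-48.8, -29.7, 3.1, 1.6],
    [-48.8, -29.7, 3.1, 1.6],
    [-48.8, -29.7, 3.1, 1.6],
  ],
  hand=8.54,
  grip_force=25,
)

```text
clock: 1.55
eef_pos: [550.2, 109.6, 199.1]
tcp_rot: [-179.9, 0.1, 70.0]
contact_force: [-0.5, 0.3, 0.2]
width: 1.001
```

```bash
python3 -c "
from h import *
go((550,110,200,70))
save('wrist','w1.png')"
```

```text
t 1.55 tcp [550.2 109.6 199.1] rot [-1.799e+02  1.000e-01  7.000e+01] w 85.5 F [-0.5  0.3  0.2]
-> [ 0.03 -0.04 -0.09] -0.001 rows>= 0.0
```

View pics/w1.png

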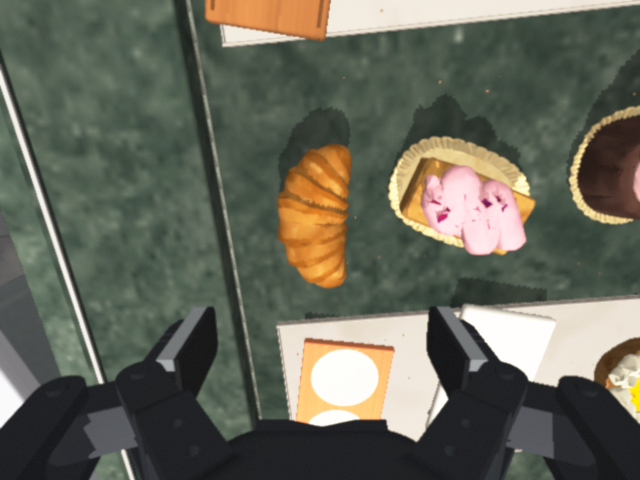

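Wrist view: croissant bbox is (279–350, 145–287), its tips on the right side at about (343,148) and (336,285). The loaf is to its right, and the tray is below with its papers visible.

```bash
python3 - <<'E'
from h import *
n='wrist'
im=cv2.imread('pics/w1.png'); hsv=cv2.cvtColor(im,cv2.COLOR_BGR2HSV)
m=cv2.inRange(hsv,(5,100,80),(28,255,255)); m[:, :260]=0; m[:,370:]=0; m[:130]=0; m[300:]=0
m=cv2.morphologyEx(m,cv2.MORPH_OPEN,np.ones((3,3)))
c=max(cv2.findContours(m,0,2)[0],key=cv2.contourArea); print(cv2.boundingRect(c))
W=px2w(n,c[:,0],15)[:,:2].astype(np.float32)
for a in range(54,90,4):
    t=np.radians(a); L=np.array([np.cos(t),np.sin(t)]); S=np.array([np.sin(t),-np.cos(t)])
    l=W@L; s=W@S; ctr=(l.max()+l.min())/2*L+(s.max()+s.min())/2*S
    mid=abs(l-(l.max()+l.min())/2)<12; sm=s[mid]; 
    print(a,'len',np.ptp(l).round(1),'wid',np.ptp(s).round(1),'ctr',ctr.round(1),'midwid',np.ptp(sm).round(1),'midctr',((l.max()+l.min())/2*L+(sm.max()+sm.min())/2*S).round(1))
E
```

```text
(277, 144, 75, 144)
54 len 135.5 wid 83.0 ctr [546.3 110.7] midwid 71.2 midctr [541.6 114.2]
58 len 136.7 wid 78.7 ctr [544.6 110.9] midwid 69.9 midctr [540.8 113.2]
62 len 137.3 wid 74.3 ctr [543.  110.7] midwid 67.1 midctr [540.7 111.9]
66 len 137.2 wid 69.6 ctr [541.4 110.3] midwid 66.2 midctr [540.2 110.9]
70 len 136.5 wid 67.3 ctr [540.7 109.4] midwid 65.6 midctr [540.  109.7]
74 len 136.5 wid 72.2 ctr [541.6 107.9] midwid 65.7 midctr [540.  108.4]
78 len 135.9 wid 76.9 ctr [542.7 106.6] midwid 69.3 midctr [539.  107.4]
82 len 134.7 wid 81.3 ctr [544.  105.4] midwid 70.7 midctr [538.8 106.1]
86 len 133.3 wid 85.3 ctr [545.5 104.6] midwid 72.5 midctr [539.2 105.1]
```

```bash
python3 -c "
from h import *
go((540.3,109.5,60,70),(540.3,109.5,3,70))"
```

```text
t 1.6 tcp [549.6 110.6 199.1] rot [-1.799e+02  1.000e-01  7.010e+01] w 85.4 F [-0.8  0.5  1.3]
-> [-0.39 -0.81 13.92] 0.001 rows>= 2.8
-> [-0.38 -0.8  19.62] 0.001 rows>= 3.9
```

>>> step_arm(
  motion=[
    [-0.4, -0.8, 3],
    [-0.4, -0.8, 7],
    [-0.4, -0.8, 10.5],
    [-0.4, -0.8, 13.5],
    [-0.4, -0.8, 15.5],
    [-0.4, -0.8, 17],
    [-0.4, -0.8, 18.5],
    [-0.4, -0.8, 19.6],
    [-0.4, -0.8, 19.6],
  ],
)

```text
invalid input at $.motion[0]: expected 4 numbers
```

>>> step_arm(
  motion=[
    [-0.4, -0.8, 3, 0],
    [-0.4, -0.8, 7, 0],
    [-0.4, -0.8, 10.5, 0],
    [-0.4, -0.8, 13.5, 0],
    [-0.4, -0.8, 15.5, 0],
    [-0.4, -0.8, 17, 0],
    [-0.4, -0.8, 18.5, 0],
    [-0.4, -0.8, 19.6, 0],
    [-0.4, -0.8, 19.6, 0],
  ],
)

```text
clock: 2.5
eef_pos: [538.9, 109.6, 1.9]
tcp_rot: [-179.7, 0.2, 70.1]
contact_force: [0.4, 0.7, -0.5]
width: 1.0
```

>>> step_arm(
  motion=[
    [0, 0, 0, 0],
    [0, 0, 0, 0],
    [0, 0, 0, 0],
    [0, 0, 0, 0],
    [0, 0, 0, 0],
    [0, 0, 0, 0],
  ],
  hand=0,
  grip_force=25,
)

```text
clock: 3.1
eef_pos: [539.9, 109.6, 2.9]
tcp_rot: [-179.8, 0.1, 70.1]
contact_force: [0.0, 0.6, 4.8]
width: 0.745
```

>>> step_arm(
  motion=[
    [0, 0, -1, 0],
    [0, 0, -3, 0],
    [0, 0, -6, 0],
    [0, 0, -10, 0],
    [0, 0, -14, 0],
    [0, 0, -18, 0],
    [0, 0, -20, 0],
    [0, 0, -20, 0],
  ],
)

```text
clock: 3.9
eef_pos: [543.3, 109.9, 207.6]
tcp_rot: [179.7, -0.1, 70.1]
contact_force: [0.7, 0.3, -1.1]
width: 0.741
```

```bash
python3 -c "
from h import *
go((560,250,200,62),(560,290,200,62))"
```

```text
t 3.9 tcp [543.3 109.9 207.6] rot [ 1.797e+02 -1.000e-01  7.010e+01] w 63.3 F [ 0.7  0.3 -1.1]
-> [13.74 -3.2   0.76] 0.141 rows>= 2.8
-> [17.5  -4.56  0.75] 0.141 rows>= 3.6
```

>>> step_arm(
  motion=[
    [1, -0.2, 0, 0.02],
    [3, -0.7, 0.1, 0.04],
    [6, -1.4, 0.3, 0.07],
    [9, -2.1, 0.5, 0.1],
    [11.5, -2.7, 0.6, 0.12],
    [13, -3.1, 0.7, 0.14],
    [13.7, -3.2, 0.8, 0.14],
    [13.7, -3.2, 0.8, 0.14],
    [13.7, -3.2, 0.8, 0.14],
  ],
)

```text
clock: 4.8
eef_pos: [559.3, 248.8, 198.4]
tcp_rot: [179.8, -0.0, 62.1]
contact_force: [0.1, 0.7, -0.4]
width: 0.741
```

```bash
python3 -c "
from h import *
go((560,250,200,62))
save('wrist','w2.png')"
```

```text
t 4.8 tcp [559.3 248.8 198.4] rot [179.8  -0.   62.1] w 63.3 F [ 0.1  0.7 -0.4]
-> [ 0.14  0.   -0.16] 0.001 rows>= 0.0
```

View pics/w2.png

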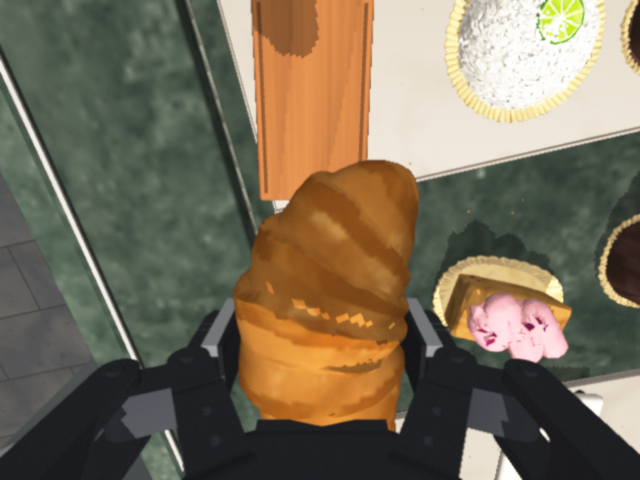

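```bash
python3 - <<'E'
from h import *
for z in(24,30,36,42):
    W=px2w('wrist',[(251,0),(262,197),(373,0),(367,158),(120,490)],z)
    l=W[0]-W[1]; r=W[2]-W[3]; l/=np.linalg.norm(l); wid=(W[2]-W[1])[:2]; wid=abs(wid[0]*l[1]-wid[1]*l[0])
    L=W[0]-W[1]; a=np.radians(62); u=np.array([np.cos(a),np.sin(a),0]); s=np.array([np.sin(a),-np.cos(a),0])
    print(z,'angs',ang(l).round(1),ang(r).round(1),'width',wid.round(1),'corner',W[1].round(1),'ctr from corner',(W[1]+80*u+47.5*s).round(1))
f=lambda P,ox:(np.array(P,float)+.5)/3.7-.5+[ox,150]
for z in(24,30,36,42): print(z,px2w('top',f([(105,136),(295,240),(232,354),(38,247)],95),z).round(1)[:, :2].tolist())
E
```

```text
24 angs 62.3 62.0 width 92.5 corner [522.7 290.4  24. ] ctr from corner [602.2 338.8  24. ]
30 angs 62.3 62.0 width 90.7 corner [524.1 290.9  30. ] ctr from corner [603.6 339.3  30. ]
36 angs 62.3 62.0 width 89.0 corner [525.5 291.5  36. ] ctr from corner [605.  339.8  36. ]
42 angs 62.3 62.0 width 87.2 corner [526.9 292.   42. ] ctr from corner [606.4 340.3  42. ]
24 [[674.2, 381.5], [600.4, 242.6], [518.5, 284.5], [593.6, 426.0]]
30 [[673.0, 379.6], [599.5, 241.2], [517.9, 282.9], [592.7, 423.9]]
36 [[671.8, 377.7], [598.5, 239.8], [517.3, 281.4], [591.8, 421.8]]
42 [[670.6, 375.7], [597.6, 238.4], [516.7, 279.8], [590.9, 419.6]]
```

>>> step_arm(
  motion=[
    [-0.5, 0, -2, 0],
    [-1, 0, -5, 0],
    [-2, 0, -9, 0],
    [-3, 0, -12, 0],
    [-3, 0, -14, 0],
    [-3, 0, -14, 0],
    [-3, 0, -14, 0],
  ],
)

```text
clock: 5.55
eef_pos: [544.8, 221.6, 338.5]
tcp_rot: [179.7, -0.0, 62.0]
contact_force: [-0.7, 0.2, -1.1]
width: 0.744
```

```bash
python3 -c "
from h import *
go((560,250,200,62))
im=save('wrist','w3.png')
cv2.imwrite('pics/w3c.png',cv2.resize(im[0:300,150:500,::-1],None,fx=2,fy=2,interpolation=cv2.INTER_CUBIC))"
```

```text
t 5.55 tcp [544.8 221.6 338.5] rot [179.7  -0.   62. ] w 63.6 F [-0.7  0.2 -1.1]
-> [ 3.21 -0.06 13.85] -0.0 rows>= 2.8
```

View pics/w3c.png

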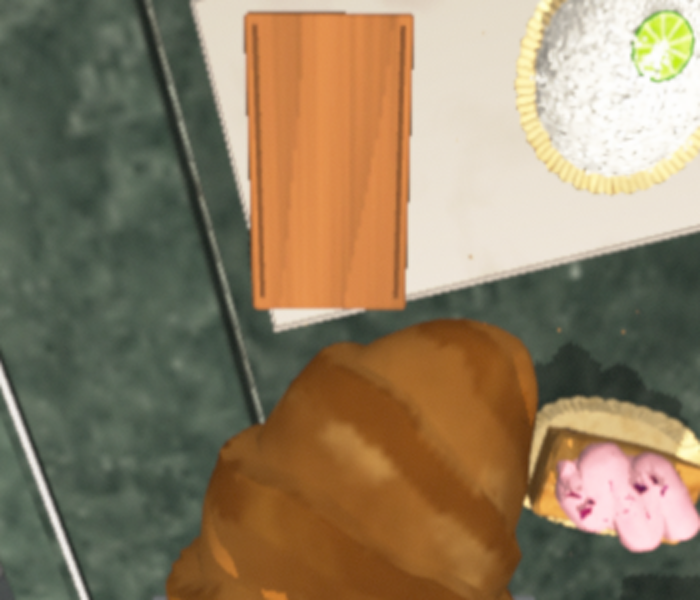

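The whole wooden board is clear in this view: crop corners are TL (246,14), TR (413,14), BR (405,309) and BL (254,308).

```bash
python3 - <<'E'
from h import *
P=(np.array([(246,14),(413,14),(405,309),(254,308)],float)+.5)/2-.5+[150,0]
for z in(24,32,40):
    W=px2w('wrist',P,z); l=(W[0]-W[3]+W[1]-W[2])/2; s=(W[1]-W[0]+W[2]-W[3])/2
    print(z,'ctr',W.mean(0).round(1),np.linalg.norm(l).round(1),ang(l).round(1),np.linalg.norm(s).round(1))
go((600,336,130,62),(600,336,60,62),(600,336,32,62))
E
```

```text
24 ctr [596.4 335.8  24. ] 156.7 61.6 92.1
32 ctr [596.1 335.   32. ] 153.9 61.6 90.4
40 ctr [595.8 334.2  40. ] 151.2 61.6 88.8
t 5.6 tcp [544.2 221.7 337.1] rot [1.798e+02 1.000e-01 6.200e+01] w 63.1 F [-0.1 -0.1 -1.4]
-> [12.73 -0.5  20.7 ] 0.0 rows>= 4.9
-> [12.74 -0.52 27.7 ] 0.0 rows>= 6.1
-> [12.74 -0.53 30.5 ] 0.0 rows>= 6.6
```

>>> step_arm(
  motion=[
    [1, 0, 1.5, 0],
    [3, -0.2, 4, 0],
    [6, -0.4, 8, 0],
    [9, -0.6, 12, 0],
    [11.5, -0.7, 16, 0],
    [12.5, -0.7, 20, 0],
    [12.5, -0.7, 24, 0],
    [12.5, -0.7, 27, 0],
    [12.5, -0.7, 28.7, 0],
    [12.5, -0.7, 29.5, 0],
    [12.5, -0.7, 29.7, 0],
    [12.5, -0.7, 29.7, 0],
  ],
)

```text
clock: 6.8
eef_pos: [598.4, 335.1, 41.2]
tcp_rot: [179.8, -0.0, 62.0]
contact_force: [0.1, -1.2, 0.4]
width: 0.74
```

```bash
python3 -c "
from h import *
go((597.5,335,33,62),(597.5,335,29,62))"
```

```text
t 6.8 tcp [598.4 335.1  41.2] rot [179.8  -0.   62. ] w 63.2 F [ 0.1 -1.2  0.4]
-> [-0.05 -0.07  0.82] 0.0 rows>= 0.2
-> [-0.05 -0.08  1.22] 0.0 rows>= 0.2
```

>>> step_arm(
  motion=[
    [0, 0, 0.3, 0],
    [0, 0, 0.6, 0],
    [0, 0, 0.8, 0],
    [0, 0, 0.8, 0],
  ],
)

```text
clock: 7.2
eef_pos: [598.3, 335.0, 33.2]
tcp_rot: [179.8, -0.0, 62.0]
contact_force: [0.0, -0.5, 0.1]
width: 0.74
```

>>> step_arm(
  motion=[
    [0, 0, 0.1, 0],
    [0, 0, 0.2, 0],
    [0, 0, 0.2, 0],
  ],
)

```text
clock: 7.5
eef_pos: [598.1, 334.9, 31.0]
tcp_rot: [179.8, -0.0, 62.0]
contact_force: [0.2, -0.2, -0.6]
width: 0.74
```

>>> step_arm(
  motion=[
    [0, 0, 0.1, 0],
    [0, 0, 0.2, 0],
    [0, 0, 0.2, 0],
  ],
)

```text
clock: 7.8
eef_pos: [598.0, 334.9, 28.7]
tcp_rot: [179.8, -0.0, 62.0]
contact_force: [0.0, -0.1, -1.4]
width: 0.744
```

>>> step_arm(
  motion=[
    [0, 0, 0.1, 0],
    [0, 0, 0.2, 0],
    [0, 0, 0.2, 0],
  ],
)

```text
clock: 8.1
eef_pos: [598.1, 335.0, 27.0]
tcp_rot: [179.8, -0.0, 62.0]
contact_force: [-0.9, 1.0, 0.7]
width: 0.745
```

```bash
python3 -c "
from h import *
go((597.5,335,33,62),(597.5,335,29,62))"
```

```text
t 8.1 tcp [598.1 335.   27. ] rot [179.8  -0.   62. ] w 63.6 F [-0.9  1.   0.7]
-> [-0.02 -0.05 -0.6 ] -0.0 rows>= 0.1
-> [-0.02 -0.05 -0.2 ] -0.0 rows>= 0.0
```

>>> step_arm(
  motion=[
    [0, 0, 0.05, 0],
    [0, 0, 0.1, 0],
    [0, 0, 0.15, 0],
    [0, 0, 0.15, 0],
  ],
)

```text
clock: 8.5
eef_pos: [598.1, 335.0, 26.9]
tcp_rot: [179.8, -0.0, 62.0]
contact_force: [-3.8, -2.0, 7.4]
width: 0.741
```

Contact at TCP z ≈ 27, so the board top is at about 24. I'll release here.

>>> step_arm(
  motion=[
    [0, 0, -0.05, 0],
    [0, 0, -0.05, 0],
    [0, 0, -0.05, 0],
    [0, 0, -0.05, 0],
  ],
  hand=8.54,
)

```text
clock: 8.9
eef_pos: [598.0, 334.9, 27.0]
tcp_rot: [179.8, 0.0, 62.0]
contact_force: [0.9, 0.5, -0.1]
width: 1.003
```

>>> step_arm(
  motion=[
    [0, 0, -1, 0],
    [0, 0, -4, 0],
    [0, 0, -8, 0],
    [0, 0, -12, 0],
    [0, 0, -16, 0],
    [-2, 0, -18, 0],
    [-5, 0, -18, 0],
    [-7, 0, -18, 0],
    [-7, 0, -18, 0],
  ],
)

```text
clock: 9.8
eef_pos: [563.8, 271.7, 208.1]
tcp_rot: [179.8, 0.0, 61.9]
contact_force: [0.8, 0.1, 0.6]
width: 1.0
```

```bash
python3 -c "
from h import *
go((660,75,200,-35))
im=save('wrist','w4.png')
save('top','t4.png')"
```

```text
t 9.8 tcp [563.8 271.7 208.1] rot [179.8   0.   61.9] w 85.4 F [0.8 0.1 0.6]
-> [-12.82  17.75   0.89] 1.691 rows>= 11.3
```

View pics/w4.png

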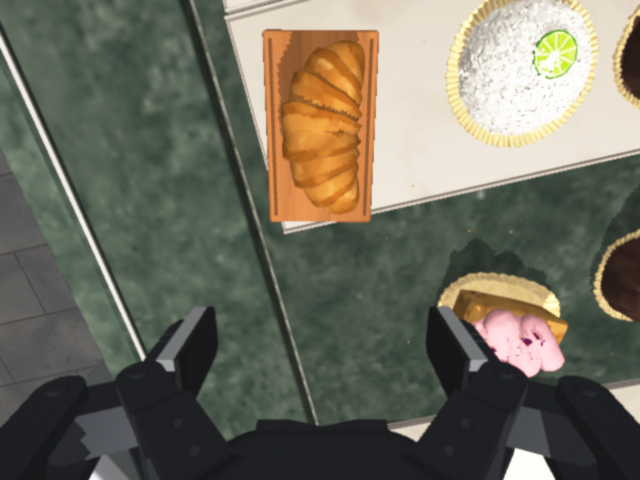

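Wrist view: the croissant lies flat and centred, its bbox centre at (323,127) against the board's middle at about (321,126). Next is the loaf, long axis at about -37° or 143°.

```bash
python3 -c "
from h import *
go((668,75,200,143))"
```

```text
t 9.9 tcp [564.9 273.5 207.8] rot [ 1.798e+02 -1.000e-01  6.200e+01] w 85.1 F [ 0.2  0.5 -0.1]
-> [-12.68  18.43   0.84] -1.414 rows>= 9.4
```

>>> step_arm(
  motion=[
    [-1, 1.5, 0.1, -0.12],
    [-2.5, 3.5, 0.2, -0.26],
    [-4, 5.5, 0.3, -0.4],
    [-5.5, 8, 0.4, -0.54],
    [-7, 10, 0.5, -0.68],
    [-8.5, 12.5, 0.6, -0.83],
    [-10, 14.5, 0.7, -0.97],
    [-11.5, 16.5, 0.8, -1.12],
    [-12.2, 17.8, 0.8, -1.26],
    [-12.7, 18.4, 0.8, -1.38],
    [-12.7, 18.4, 0.8, -1.414],
    [-12.7, 18.4, 0.8, -1.414],
    [-12.7, 18.4, 0.8, -1.414],
  ],
)

```text
clock: 11.2
eef_pos: [668.0, 75.7, 200.1]
tcp_rot: [179.9, 0.2, 143.0]
contact_force: [-0.3, -0.3, -0.3]
width: 1.0
```

```bash
python3 -c "
from h import *
go((660,75,200,143))
im=save('wrist','w5.png')
cv2.imwrite('pics/w5c.png',cv2.resize(im[60:360,160:480,::-1],None,fx=2,fy=2,interpolation=cv2.INTER_CUBIC))"
```

```text
t 11.2 tcp [668.   75.7 200.1] rot [179.9   0.2 143. ] w 85.4 F [-0.3 -0.3 -0.3]
-> [ 0.6  -0.54  0.01] -0.0 rows>= 0.2
```

View pics/w5c.png

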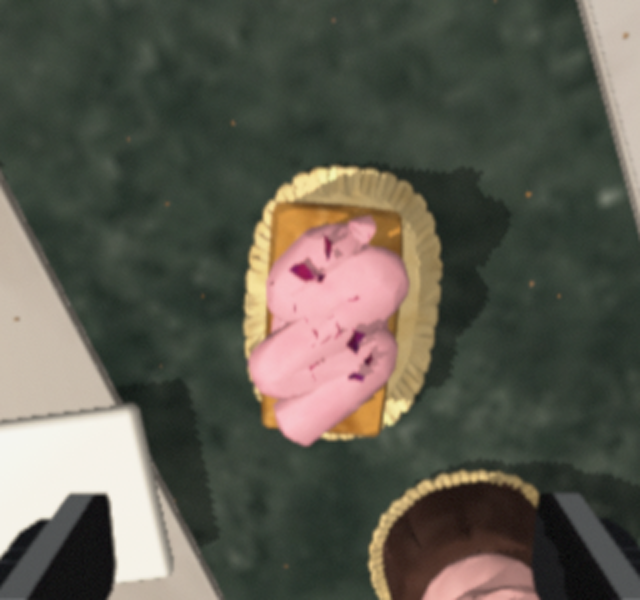

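The loaf is clear. Body top corners in the crop are (273,203), (402,210), (382,436) and (263,427). The card spans x 246–440 and y 166–440, and it is wider on the right.

```bash
python3 - <<'E'
from h import *
f=lambda P:(np.array(P,float)+.5)/2-.5+[160,60]
for z in (36,42):
    W=px2w('wrist',f([(273,203),(402,210),(382,436),(263,427)]),z); l=(W[0]-W[3]+W[1]-W[2])/2; s=(W[1]-W[0]+W[2]-W[3])/2
    print(z,W.mean(0).round(1),np.linalg.norm(l).round(1),ang(l).round(1),np.linalg.norm(s).round(1),ang(s).round(1))
for z in(0,5,10):
    W=px2w('wrist',f([(246,310),(440,290),(345,166),(335,440)]),z); print(z,'card',((W[0]+W[1])/2).round(1),np.linalg.norm(W[0]-W[1]).round(1),((W[2]+W[3])/2).round(1),np.linalg.norm(W[2]-W[3]).round(1),ang(W[2]-W[3]).round(1))
# same check with hedges: top camera
E
```

```text
36 [672.3  77.9  36. ] 101.5 139.4 54.3 49.1
42 [671.   78.8  42. ] 99.6 139.4 53.2 49.1
0 card [674.   84.8   0. ] 94.3 [677.6  80.4   0. ] 136.3 141.3
5 card [673.   85.4   5. ] 92.9 [676.5  81.1   5. ] 134.3 141.3
10 card [672.  86.  10.] 91.6 [675.5  81.7  10. ] 132.3 141.3
```

```bash
python3 -c "
from h import *
go((672.8,77.8,100,139.6),(672.8,77.8,5,139.6))"
```

```text
t 11.25 tcp [667.9  75.7 200.2] rot [179.9   0.2 143. ] w 85.5 F [ 0.2 -0.1 -0. ]
-> [-0.23  0.45 10.02] 0.059 rows>= 2.0
-> [-0.19  0.43 19.52] 0.059 rows>= 3.9
```

>>> step_arm(
  motion=[
    [-0.2, 0.4, 2, 0.06],
    [-0.2, 0.4, 5, 0.06],
    [-0.2, 0.4, 8, 0.06],
    [-0.2, 0.4, 11, 0.06],
    [-0.2, 0.4, 13.5, 0.06],
    [-0.2, 0.4, 16, 0.06],
    [-0.2, 0.4, 18, 0.06],
    [-0.2, 0.4, 19.2, 0.06],
    [-0.2, 0.4, 19.5, 0.06],
    [-0.2, 0.4, 19.5, 0.06],
  ],
)

```text
clock: 12.25
eef_pos: [672.8, 77.8, 5.3]
tcp_rot: [179.9, 0.2, 139.6]
contact_force: [0.2, -0.5, 0.3]
width: 0.993
```

>>> step_arm(
  motion=[
    [0, 0, 0, 0],
    [0, 0, 0, 0],
    [0, 0, 0, 0],
    [0, 0, 0, 0],
    [0, 0, 0, 0],
    [0, 0, 0, 0],
    [0, 0, 0, 0],
  ],
  hand=0,
  grip_force=30,
)

```text
clock: 12.95
eef_pos: [674.2, 77.6, 7.1]
tcp_rot: [179.8, 0.3, 139.6]
contact_force: [-0.5, -1.0, 7.2]
width: 0.661
```

>>> step_arm(
  motion=[
    [0, 0, -0.5, 0],
    [0, 0, -2, 0],
    [0, 0, -4, 0],
    [0, 0, -7, 0],
    [0, 0, -10, 0],
    [0, 0, -12, 0],
    [0, 0, -13, 0],
    [0, 0, -13, 0],
  ],
)

```text
clock: 13.75
eef_pos: [674.6, 77.8, 139.8]
tcp_rot: [179.6, 0.5, 139.6]
contact_force: [0.2, -0.4, -0.9]
width: 0.664
```

```bash
python3 - <<'E'
from h import *
go((590,-40,160,60.7),(650,-118,160,60.7))
E
```

```text
t 13.75 tcp [674.6  77.8 139.8] rot [179.6   0.5 139.6] w 56.7 F [ 0.2 -0.4 -0.9]
-> [ -1.22 -14.44  -2.11] 1.376 rows>= 9.2
-> [-10.85 -16.49  -2.03] 1.376 rows>= 9.2
```

```bash
python3 - <<'E'
from h import *
go((590,-220,330,60.7))
E
```

```text
t 13.75 tcp [674.6  77.8 139.8] rot [179.6   0.5 139.6] w 56.7 F [ 0.2 -0.4 -0.9]
-> [-13.06 -28.03 -19.09] 1.376 rows>= 9.2
```

>>> step_arm(
  motion=[
    [-0.3, -0.6, -2, 0.03],
    [-1, -2, -5, 0.08],
    [-2, -4.5, -8, 0.18],
    [-3.5, -7.5, -11, 0.3],
    [-5, -11, -14, 0.43],
    [-6.5, -14, -16, 0.57],
    [-8, -17, -18, 0.71],
    [-9.5, -20, -19, 0.85],
    [-10.8, -23, -19, 0.99],
    [-12, -25.5, -19, 1.13],
    [-12.7, -27.2, -19, 1.26],
    [-13, -28, -19, 1.35],
    [-13, -28, -19, 1.376],
    [-13, -28, -19, 1.376],
  ],
)

```text
clock: 15.15
eef_pos: [589.3, -219.0, 327.5]
tcp_rot: [179.6, -0.3, 60.8]
contact_force: [0.0, -0.3, -0.2]
width: 0.667
```

```bash
python3 -c "
from h import *
go((590,-220,330,60.7))
im=save('wrist','w6.png')
cv2.imwrite('pics/w6c.png',cv2.resize(im[0:330,100:540,::-1],None,fx=1.8,fy=1.8,interpolation=cv2.INTER_CUBIC))"
```

```text
t 15.15 tcp [ 589.3 -219.   327.5] rot [179.6  -0.3  60.8] w 56.9 F [ 0.  -0.3 -0.2]
-> [-0.05  0.11 -0.25] 0.001 rows>= 0.1
```

View pics/w6c.png

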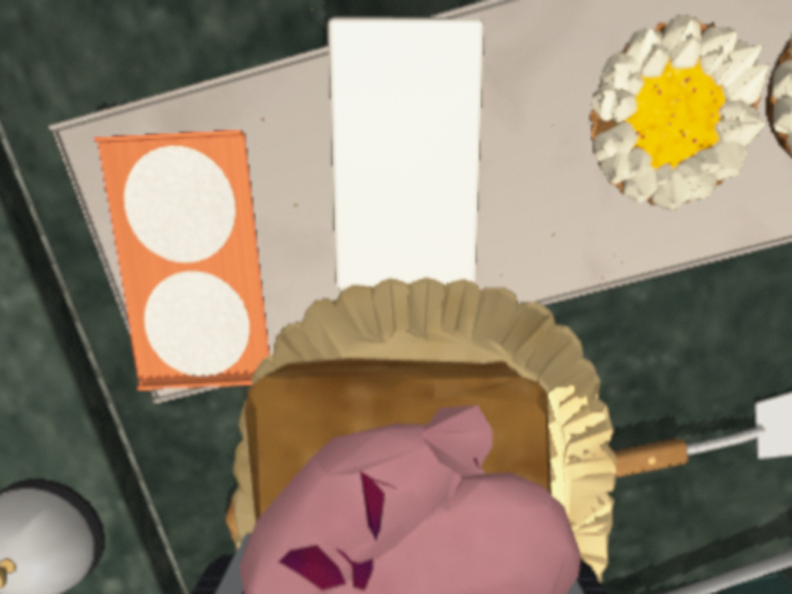

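The white board's far corners are at (330,19) and (481,22), with its sides running to (339,285) and (474,280). The papers are at (180,204) and (197,323), and the tray corners at (97,138), (243,130), (268,383) and (139,390).

```bash
python3 - <<'E'
from h import *
f=lambda P:(np.array(P,float)+.5)/1.8-.5+[100,0]
W=px2w('wrist',f([(330,19),(481,22),(474,280),(339,285)]),24)
l=W[0]-W[3]; r=W[1]-W[2]; print('angs',ang(l).round(1),ang(r).round(1),'w',np.linalg.norm(W[0]-W[1]).round(1), 'perp ang',ang(W[1]-W[0])+90)
a=np.radians((ang(l)+ang(r))/2); u=np.array([np.cos(a),np.sin(a),0]); mid=(W[0]+W[1])/2
print('white ctr',(mid-79*u).round(1))
W=px2w('wrist',f([(180,204),(197,323)]),16); print('papers',W.round(1),np.linalg.norm(W[0]-W[1]),ang(W[0]-W[1]))
W=px2w('wrist',f([(97,138),(243,130),(268,383),(139,390)]),19); print('tray',W.mean(0).round(1),ang((W[0]-W[3]+W[1]-W[2])).round(1))
f=lambda P,ox:(np.array(P,float)+.5)/3.7-.5+[ox,150]
W=px2w('top',f([(138,371),(238,421)],255),16);print('papers top',W.round(1))
go((643.5,-112.5,150,61),(643.5,-112.5,45,61))
E
```

```text
angs 61.2 61.2 w 90.5 perp ang 59.92830666444267
white ctr [ 653.9 -117.1   24. ]
papers [[ 512.6  -65.8   16. ]
 [ 478.1 -135.5   16. ]] 77.7608680558204 63.673347035775805
tray [ 494.7 -102.    19. ] 63.0
papers top [[ 510.8  -67.6   16. ]
 [ 476.  -138.9   16. ]]
t 15.2 tcp [ 589.5 -218.7  327.9] rot [179.5  -0.3  60.8] w 56.8 F [ 0.4  0.2 -0.3]
-> [11.81 -0.61 17.84] -0.003 rows>= 4.3
-> [11.76 -0.7  28.34] -0.003 rows>= 6.1
```

```bash
python3 - <<'E'
from h import *
go((647.6,-115.8,150,61),(647.6,-115.8,45,61))
E
```

```text
t 15.2 tcp [ 589.5 -218.7  327.9] rot [179.5  -0.3  60.8] w 56.8 F [ 0.4  0.2 -0.3]
-> [11.72 -0.09 17.85] -0.003 rows>= 4.3
-> [11.67 -0.18 28.35] -0.003 rows>= 6.1
```

>>> step_arm(
  motion=[
    [1, 0, 1.5, 0],
    [3, 0, 4, 0],
    [6, 0, 8, 0],
    [9, -0.1, 12, 0],
    [11, -0.1, 16, 0],
    [11.7, -0.1, 20, 0],
    [11.7, -0.1, 24, 0],
    [11.7, -0.2, 26.5, 0],
    [11.7, -0.2, 27.7, 0],
    [11.7, -0.2, 28.3, 0],
    [11.7, -0.2, 28.3, 0],
    [11.7, -0.2, 28.3, 0],
  ],
)

```text
clock: 16.4
eef_pos: [649.1, -115.7, 47.4]
tcp_rot: [179.3, -0.3, 60.8]
contact_force: [0.3, -0.8, -0.7]
width: 0.661
```

```bash
python3 - <<'E'
from h import *
go((647.6,-115.8,36,61),(647.6,-115.8,31,61))
E
```

```text
t 16.4 tcp [ 649.1 -115.7   47.4] rot [179.3  -0.3  60.8] w 56.4 F [ 0.3 -0.8 -0.7]
-> [-0.09 -0.14  1.13] -0.003 rows>= 0.2
-> [-0.09 -0.15  1.63] -0.003 rows>= 0.3
```

>>> step_arm(
  motion=[
    [-0.1, -0.15, 0.4, 0],
    [-0.1, -0.15, 0.8, 0],
    [-0.1, -0.15, 1.1, 0],
    [-0.1, -0.15, 1.3, 0],
    [-0.1, -0.15, 1.3, 0],
  ],
)

```text
clock: 16.9
eef_pos: [647.0, -115.8, 33.7]
tcp_rot: [179.4, -0.3, 60.8]
contact_force: [0.2, 0.2, -0.6]
width: 0.672
```

>>> step_arm(
  motion=[
    [0, 0, 0.1, 0],
    [0, 0, 0.2, 0],
    [0, 0, 0.2, 0],
  ],
)

```text
clock: 17.2
eef_pos: [647.1, -115.8, 31.8]
tcp_rot: [179.4, -0.3, 60.8]
contact_force: [-0.5, -0.1, -1.5]
width: 0.663
```

>>> step_arm(
  motion=[
    [0, 0, 0.1, 0],
    [0, 0, 0.2, 0],
    [0, 0, 0.2, 0],
  ],
)

```text
clock: 17.5
eef_pos: [647.3, -115.6, 31.3]
tcp_rot: [179.4, -0.3, 60.8]
contact_force: [-2.4, 1.1, 7.0]
width: 0.661
```

>>> step_arm(
  motion=[
    [0, 0, -0.05, 0],
    [0, 0, -0.1, 0],
    [0, 0, -0.1, 0],
    [0, 0, -0.1, 0],
  ],
  hand=8.54,
)

```text
clock: 17.9
eef_pos: [647.2, -115.7, 32.1]
tcp_rot: [179.4, -0.3, 60.8]
contact_force: [0.3, -0.3, 0.4]
width: 0.999
```

>>> step_arm(
  motion=[
    [0, 0, -1, 0],
    [0, 0, -4, 0],
    [0, 0, -8, 0],
    [0, 0, -12, 0],
    [0, 0, -16, 0],
    [-2, 0, -18, 0],
    [-5, 0, -18, 0],
    [-7, 0, -18, 0],
    [-7, 0, -18, 0],
  ],
)

```text
clock: 18.8
eef_pos: [610.1, -179.1, 212.8]
tcp_rot: [179.3, -0.3, 60.7]
contact_force: [-0.4, 0.2, -0.6]
width: 1.002
```

```bash
python3 -c "
from h import *
im=save('wrist','w7.png')
go((555,-345,170,60))"
```

```text
t 18.85 tcp [ 610.7 -177.8  212.4] rot [179.4  -0.3  60.7] w 85.3 F [ 1.  -0.5  0.9]
-> [-17.34   3.28   4.18] 0.013 rows>= 3.6
```

View pics/w7.png

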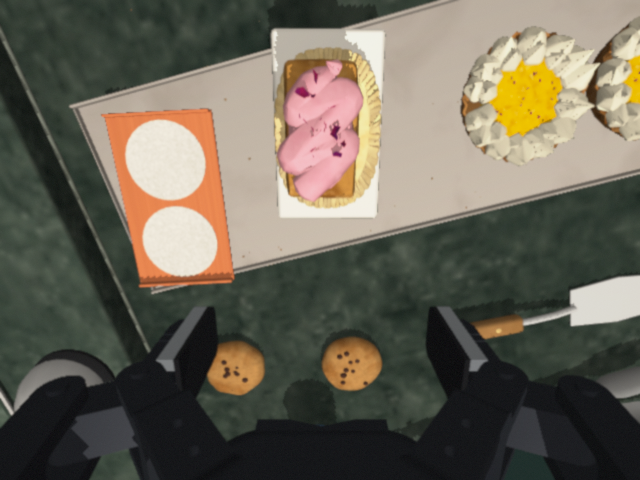

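Wrist view: the loaf is on the white board. Its card spans x 274–382 and y 48–208, and the board spans y 29–218. The papers are at (165,160) and (180,241), and the cookies at (352,363) and (237,367).

```bash
python3 - <<'E'
from h import *
B=px2w('wrist',[(271,29),(384,31),(379,218),(279,217)],24); print('board',B.mean(0).round(1), ang(B[0]-B[3]+B[1]-B[2]).round(1), np.linalg.norm(B[0]-B[3]).round(1))
for z in(26,32):
    C=px2w('wrist',[(332,48),(326,208),(275,130),(382,115)],z); u=(C[0]-C[1]); u/=np.linalg.norm(u)
    print(z,'card len mid',((C[0]+C[1])/2).round(1),np.linalg.norm(C[0]-C[1]).round(1),'wid mid',((C[2]+C[3])/2).round(1),np.linalg.norm(C[2]-C[3]).round(1))
    a=np.radians(61); u=np.array([np.cos(a),np.sin(a),0]); s=np.array([np.sin(a),-np.cos(a),0])
    print(' off along',(((C[0]+C[1])/2-B.mean(0))@u).round(1),'across',(((C[2]+C[3])/2-B.mean(0))@s).round(1))
T=px2w('wrist',[(286,61),(356,62),(352,196),(289,198)],66); T=px2w('wrist',[(286,61),(356,62),(352,196),(289,198)],66-0)
print('body ang',ang(T[0]-T[3]+T[1]-T[2]).round(1),'ctr across',((T.mean(0)-B.mean(0))@s).round(1),'along',((T.mean(0)-B.mean(0))@u).round(1))
print('papers',px2w('wrist',[(165,160),(180,241)],16).round(1))
print('cookies',px2w('wrist',[(352,363),(237,367)],9).round(1))
go((545,-350,170,60))
E
```

```text
board [ 655.  -114.8   24. ] 61.5 155.9
26 card len mid [ 654.3 -116.7   26. ] 133.1 wid mid [ 658.1 -108.8   26. ] 93.4
 off along -1.9 across -0.2
32 card len mid [ 654.2 -116.5   32. ] 130.6 wid mid [ 657.9 -108.8   32. ] 91.7
 off along -1.9 across -0.4
body ang 60.4 ctr across -7.1 along -1.4
papers [[ 512.5  -64.3   16. ]
 [ 478.7 -134.1   16. ]]
cookies [[ 557.9 -345.6    9. ]
 [ 443.6 -286.2    9. ]]
t 18.85 tcp [ 610.7 -177.8  212.4] rot [179.4  -0.3  60.7] w 85.3 F [ 1.  -0.5  0.9]
-> [-18.26   2.65   4.16] 0.013 rows>= 3.8
```

```bash
python3 - <<'E'
from h import *
go((556,-348,130,63.5))
E
```

```text
t 18.85 tcp [ 610.7 -177.8  212.4] rot [179.4  -0.3  60.7] w 85.3 F [ 1.  -0.5  0.9]
-> [-17.57   3.47   8.18] -0.049 rows>= 3.9
```

>>> step_arm(
  motion=[
    [-2, 0.4, 0.8, -0.02],
    [-5.5, 1, 2.4, -0.05],
    [-9.5, 1.8, 4.3, -0.05],
    [-13.5, 2.6, 6.2, -0.05],
    [-16.5, 3.2, 7.6, -0.05],
    [-17.6, 3.5, 8.2, -0.05],
    [-17.6, 3.5, 8.2, -0.05],
    [-17.6, 3.5, 8.2, -0.05],
  ],
)

```text
clock: 19.65
eef_pos: [557.1, -347.2, 130.3]
tcp_rot: [179.3, -0.4, 63.6]
contact_force: [0.3, 0.5, 0.3]
width: 0.999
```

```bash
python3 - <<'E'
from h import *
st=bot.state(); im=save('wrist','w8.png')
def cookie(im,st,z=8):
    g=cv2.cvtColor(im,cv2.COLOR_RGB2HSV); m=cv2.inRange(g,(5,90,90),(28,255,255))
    m=cv2.morphologyEx(m,cv2.MORPH_CLOSE,np.ones((9,9))); m=cv2.morphologyEx(m,cv2.MORPH_OPEN,np.ones((7,7)))
    for c in cv2.findContours(m,0,1)[0]:
        if cv2.contourArea(c)<1500: continue
        W=px2w('wrist',c[:,0],z,st)[:,:2].astype(np.float32); (x,y),r=cv2.minEnclosingCircle(W); M=cv2.fitEllipse(W)
        print('blob px',cv2.boundingRect(c),'ctr',round(x,1),round(y,1),'dia',round(2*r,1),'ell',np.round(M[0],1),np.round(M[1],1))
cookie(im,st)
go((556,-348,4,63.5))
E
```

```text
blob px (276, 197, 88, 85) ctr 554.7 -350.1 dia 69.5 ell [ 555.  -350.3] [67.  67.6]
blob px (100, 194, 92, 86) ctr 438.7 -290.3 dia 72.0 ell [ 438.5 -289.5] [66.8 69.8]
blob px (442, 170, 135, 45) ctr 696.3 -381.1 dia 99.0 ell [ 696.7 -379.4] [ 21. 132.]
blob px (0, 0, 139, 78) ctr 467.8 -154.4 dia 101.6 ell [ 471.6 -158.2] [47.6 97.2]
t 19.7 tcp [ 557.4 -347.   130.7] rot [179.3  -0.3  63.7] w 85.7 F [ 0.1 -0.2 -0.3]
-> [-0.23 -0.25 12.67] 0.003 rows>= 2.5
```

View pics/w8.png

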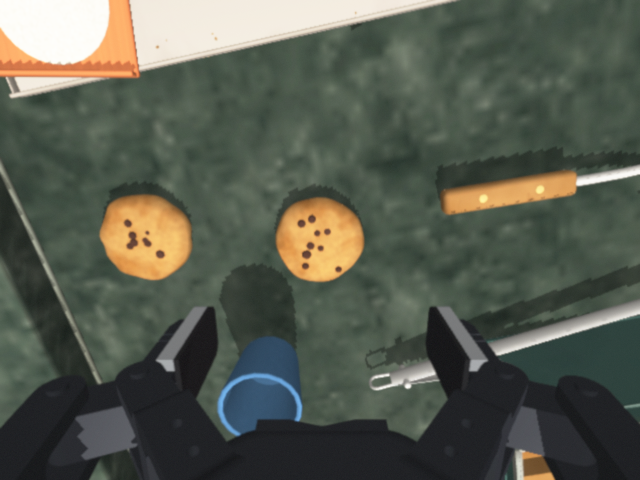

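The target is the right-hand brown cookie at (320,240), which measures (555,-350), 67–69 mm across. The cup at (260,405) is clear of the fingers.

```bash
python3 - <<'E'
from h import *
go((555,-350.2,4,63.6))
E
```

```text
t 19.7 tcp [ 557.4 -347.   130.7] rot [179.3  -0.3  63.7] w 85.7 F [ 0.1 -0.2 -0.3]
-> [-0.47 -0.24 12.67] 0.001 rows>= 2.5
```

>>> step_arm(
  motion=[
    [-0.4, -0.2, 1.5, 0],
    [-0.4, -0.2, 4.5, 0],
    [-0.4, -0.2, 7.5, 0],
    [-0.45, -0.2, 10, 0],
    [-0.45, -0.25, 11.5, 0],
    [-0.45, -0.25, 12.3, 0],
    [-0.45, -0.25, 12.7, 0],
    [-0.45, -0.25, 12.7, 0],
    [-0.45, -0.25, 12.7, 0],
  ],
)

```text
clock: 20.6
eef_pos: [556.0, -350.7, 5.1]
tcp_rot: [179.1, -0.3, 63.7]
contact_force: [0.2, -0.4, -0.4]
width: 1.0
```

```bash
python3 - <<'E'
from h import *
go((555,-350.2,3.5,63.6))
E
```

```text
t 20.6 tcp [ 556.  -350.7    5.1] rot [179.1  -0.3  63.7] w 85.4 F [ 0.2 -0.4 -0.4]
-> [-0.   -0.11  0.16] 0.002 rows>= 0.0
```

>>> step_arm(
  motion=[
    [0, -0.1, 0.1, 0],
    [0, -0.1, 0.15, 0],
  ],
)

```text
clock: 20.8
eef_pos: [555.8, -350.9, 4.8]
tcp_rot: [179.0, -0.3, 63.7]
contact_force: [-0.2, -0.5, 0.1]
width: 1.0
```

>>> step_arm(
  motion=[
    [0, 0, 0, 0],
    [0, 0, 0, 0],
    [0, 0, 0, 0],
    [0, 0, 0, 0],
    [0, 0, 0, 0],
    [0, 0, 0, 0],
  ],
  hand=0,
  grip_force=30,
)

```text
clock: 21.4
eef_pos: [559.3, -354.2, 14.0]
tcp_rot: [178.5, -0.1, 63.7]
contact_force: [-11.2, 6.3, 34.3]
width: 0.003
```

>>> step_arm(
  motion=[
    [0, 0, -0.3, 0],
    [0, 0, -1, 0],
    [0, 0, -3, 0],
    [0, 0, -6, 0],
    [0, 0, -9, 0],
    [0, 0, -12, 0],
    [0, 0, -13, 0],
    [0, 0, -13, 0],
  ],
)

```text
clock: 22.2
eef_pos: [556.9, -353.6, 145.5]
tcp_rot: [178.3, -0.1, 63.7]
contact_force: [-0.7, 0.1, -0.3]
width: -0.003
```

```bash
python3 - <<'E'
from h import *
go((512,-65.8,120,63.6),(477.5,-136,120,63.6))
E
```

```text
t 22.2 tcp [ 556.9 -353.6  145.5] rot [ 1.783e+02 -1.000e-01  6.370e+01] w -0.2 F [-0.7  0.1 -0.3]
-> [ 23.81 -16.85   2.07] 0.002 rows>= 5.8
-> [ 15.99 -16.83   2.07] 0.002 rows>= 4.7
```

It slipped out with tips at about 5 mm, so the grip was too high, and the tool has also tilted about 1.7°. I'll look again and go lower.

>>> step_arm(
  motion=[
    [0, 0, 0, 0],
    [0, 0, 0, 0],
    [0, 0, 0, 0],
    [0, 0, 0, 0],
  ],
  hand=8.54,
)

```text
clock: 22.6
eef_pos: [556.3, -353.1, 143.9]
tcp_rot: [178.4, -0.1, 63.7]
contact_force: [0.3, -0.8, 0.5]
width: 0.679
```

```bash
cat >> h.py <<'E'
def cookie(im,st,z=8):
    g=cv2.cvtColor(im,cv2.COLOR_RGB2HSV); m=cv2.inRange(g,(5,90,90),(28,255,255))
    m=cv2.morphologyEx(m,cv2.MORPH_CLOSE,np.ones((9,9))); m=cv2.morphologyEx(m,cv2.MORPH_OPEN,np.ones((7,7)))
    for c in cv2.findContours(m,0,1)[0]:
        if cv2.contourArea(c)<1500: continue
        W=px2w('wrist',c[:,0],z,st)[:,:2].astype(np.float32); (x,y),r=cv2.minEnclosingCircle(W); M=cv2.fitEllipse(W)
        print('blob px',cv2.boundingRect(c),'ctr',round(x,1),round(y,1),'dia',round(2*r,1),'ell',np.round(M[0],1),np.round(M[1],1))
E
python3 - <<'E'
from h import *
st=bot.state(); im=save('wrist','w9.png'); cookie(im,st)
go((555,-350.2,4,63.6))
print(st['joint_positions'].round(2))
E
```

```text
blob px (274, 186, 85, 83) ctr 556.1 -350.9 dia 69.4 ell [ 556.2 -351.1] [67.1 67.6]
blob px (101, 184, 90, 83) ctr 438.6 -290.2 dia 71.7 ell [ 438.4 -289.5] [66.7 69.6]
blob px (431, 160, 127, 42) ctr 695.8 -381.1 dia 98.6 ell [ 696.7 -379.3] [ 20.7 130.5]
blob px (0, 0, 140, 70) ctr 465.6 -155.3 dia 102.3 ell [ 469.8 -159. ] [ 44.  101.1]
t 22.65 tcp [ 556.5 -353.3  144.3] rot [ 1.784e+02 -1.000e-01  6.370e+01] w 65.3 F [ 0.5 -1.4  0. ]
-> [ 0.19 -0.67 14.02] 0.002 rows>= 2.8
[-40.15  25.19  81.62   0.5   71.69 -14.01]
```

View pics/w9.png

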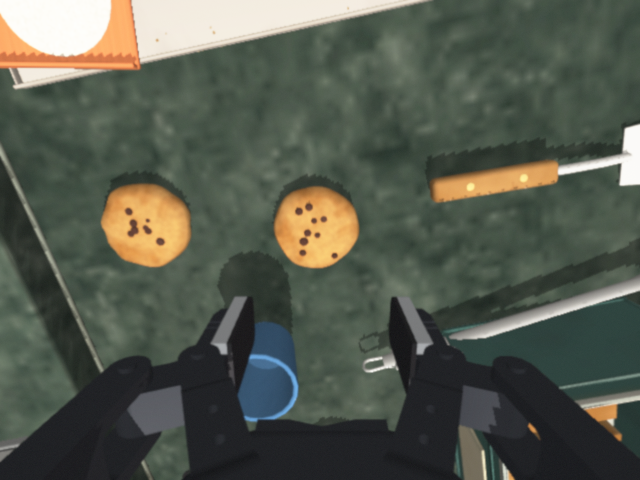

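The cookie hardly moved: still flat, now at (556,-351), pixel (316,227). I'll retry with the tips at about 1.5 mm.

```bash
python3 - <<'E'
from h import *
go((556.1,-351,40,63.7),(556.1,-351,1.5,63.7))
E
```

```text
t 22.65 tcp [ 556.5 -353.3  144.3] rot [ 1.784e+02 -1.000e-01  6.370e+01] w 65.3 F [ 0.5 -1.4  0. ]
-> [ 0.17 -0.43 10.43] 0.0 rows>= 2.1
-> [ 0.17 -0.54 14.27] 0.0 rows>= 2.9
```

>>> step_arm(
  motion=[
    [0.1, -0.2, 1.5, 0],
    [0.2, -0.4, 4.5, 0],
    [0.2, -0.4, 7.5, 0],
    [0.2, -0.45, 10, 0],
    [0.2, -0.5, 12, 0],
    [0.2, -0.5, 13, 0],
    [0.2, -0.5, 13.6, 0],
    [0.2, -0.5, 13.6, 0],
    [0.2, -0.5, 13.6, 0],
  ],
  hand=8.54,
)

```text
clock: 23.55
eef_pos: [557.1, -351.4, 9.2]
tcp_rot: [178.3, -0.1, 63.7]
contact_force: [0.7, 0.3, 0.6]
width: 1.0
```

```bash
python3 - <<'E'
from h import *
go((556.1,-351,1.5,63.7))
E
```

```text
t 23.55 tcp [ 557.1 -351.4    9.2] rot [ 1.783e+02 -1.000e-01  6.370e+01] w 85.4 F [0.7 0.3 0.6]
-> [-0.01 -0.13  0.77] 0.0 rows>= 0.2
```

>>> step_arm(
  motion=[
    [0, -0.1, 0.3, 0],
    [0, -0.1, 0.6, 0],
    [0, -0.1, 0.8, 0],
    [0, -0.1, 0.8, 0],
  ],
)

```text
clock: 23.95
eef_pos: [556.3, -350.8, 0.9]
tcp_rot: [178.3, -0.1, 63.7]
contact_force: [-0.0, 0.1, 0.1]
width: 1.002
```

>>> step_arm(
  motion=[
    [0, 0, 0.1, 0],
    [0, 0, 0.2, 0],
    [0, 0, 0.2, 0],
  ],
)

```text
clock: 24.25
eef_pos: [556.2, -350.7, -1.3]
tcp_rot: [178.3, -0.1, 63.7]
contact_force: [-0.4, -0.7, 0.2]
width: 1.001
```

>>> step_arm(
  motion=[
    [0, 0, 0.1, 0],
    [0, 0, 0.2, 0],
    [0, 0, 0.2, 0],
  ],
)

```text
clock: 24.55
eef_pos: [556.1, -350.6, -3.5]
tcp_rot: [178.4, -0.1, 63.7]
contact_force: [-0.2, -0.3, -1.3]
width: 1.0
```

>>> step_arm(
  motion=[
    [0, 0, 0.1, 0],
    [0, 0, 0.2, 0],
    [0, 0, 0.2, 0],
  ],
)

```text
clock: 24.85
eef_pos: [556.0, -350.5, -5.8]
tcp_rot: [178.4, -0.1, 63.7]
contact_force: [0.7, 0.3, -0.5]
width: 1.001
```

>>> step_arm(
  motion=[
    [0, 0, 0.1, 0],
    [0, 0, 0.15, 0],
    [0, 0, 0.15, 0],
  ],
)

```text
clock: 25.15
eef_pos: [556.0, -350.5, -7.4]
tcp_rot: [178.4, -0.1, 63.7]
contact_force: [-0.4, 0.5, 0.0]
width: 1.003
```

>>> step_arm(
  motion=[
    [0, 0, 0, 0],
    [0, 0, 0, 0],
    [0, 0, 0, 0],
    [0, 0, 0, 0],
    [0, 0, 0, 0],
    [0, 0, 0, 0],
  ],
  hand=0,
  grip_force=30,
)

```text
clock: 25.75
eef_pos: [553.6, -349.3, -5.6]
tcp_rot: [178.8, -0.1, 63.7]
contact_force: [-8.7, 4.1, 15.9]
width: 0.764
```

>>> step_arm(
  motion=[
    [0, 0, -0.3, 0],
    [0, 0, -0.8, 0],
    [0, 0, -2, 0],
    [0, 0, -3.5, 0],
    [0, 0, -5, 0],
    [0, 0, -7, 0],
    [0, 0, -9, 0],
    [0, 0, -10, 0],
    [0, 0, -10, 0],
  ],
)

```text
clock: 26.65
eef_pos: [553.3, -349.9, 97.6]
tcp_rot: [178.5, -0.0, 63.8]
contact_force: [0.2, 0.4, 0.1]
width: 0.763
```

```bash
python3 - <<'E'
from h import *
go((511.5,-66,120,63.6),(511.5,-66,45,63.6))
E
```

```text
t 26.65 tcp [ 553.3 -349.9   97.6] rot [178.5  -0.   63.8] w 65.2 F [0.2 0.4 0.1]
-> [ 23.61 -16.24  -2.66] 0.003 rows>= 5.8
-> [ 23.61 -16.44   4.84] 0.003 rows>= 5.8
```

>>> step_arm(
  motion=[
    [1, -0.7, -1, 0],
    [3, -2.1, -2, 0],
    [6, -4.1, -2.7, 0],
    [9.5, -6.5, -2.7, 0],
    [13, -9, -2.7, 0],
    [16.5, -11.3, -2.7, 0],
    [19.5, -13.4, -2.7, 0],
    [22, -15.1, -2, 0],
    [23.3, -16, -0.5, 0],
    [23.6, -16.4, 2, 0],
    [23.6, -16.4, 4, 0],
    [23.6, -16.4, 4.8, 0],
    [23.6, -16.4, 4.8, 0],
    [23.6, -16.4, 4.8, 0],
  ],
)

```text
clock: 28.05
eef_pos: [512.2, -66.6, 45.7]
tcp_rot: [178.4, -0.0, 63.7]
contact_force: [0.4, -1.2, -0.7]
width: 0.765
```

```bash
python3 - <<'E'
from h import *
go((512,-66,14,63.6),(512,-66,11,63.6))
E
```

```text
t 28.05 tcp [512.2 -66.6  45.7] rot [178.4  -0.   63.7] w 65.3 F [ 0.4 -1.2 -0.7]
-> [ 0.04 -0.13  3.17] 0.002 rows>= 0.6
-> [ 0.04 -0.14  3.47] 0.002 rows>= 0.7
```

>>> step_arm(
  motion=[
    [0, 0, 0.8, 0],
    [0, -0.1, 1.6, 0],
    [0, -0.1, 2.4, 0],
    [0, -0.1, 2.9, 0],
    [0, -0.1, 3.1, 0],
    [0, -0.1, 3.1, 0],
  ],
)

```text
clock: 28.65
eef_pos: [511.7, -66.4, 14.1]
tcp_rot: [178.5, -0.0, 63.7]
contact_force: [-0.1, -0.5, -1.1]
width: 0.761
```

>>> step_arm(
  motion=[
    [0, 0, 0.1, 0],
    [0, 0, 0.2, 0],
    [0, 0, 0.2, 0],
  ],
)

```text
clock: 28.95
eef_pos: [511.8, -66.5, 12.2]
tcp_rot: [178.5, -0.0, 63.7]
contact_force: [-0.4, -0.3, -0.9]
width: 0.764
```

>>> step_arm(
  motion=[
    [0, 0, 0.1, 0],
    [0, 0, 0.15, 0],
    [0, 0, 0.2, 0],
    [0, 0, 0.2, 0],
  ],
)

```text
clock: 29.35
eef_pos: [512.0, -66.5, 10.7]
tcp_rot: [178.5, -0.0, 63.7]
contact_force: [-1.1, 0.8, 3.5]
width: 0.762
```

>>> step_arm(
  motion=[
    [0, 0, 0, 0],
    [0, 0, 0, 0],
    [0, 0, 0, 0],
    [0, 0, 0, 0],
  ],
  hand=8.54,
)

```text
clock: 29.75
eef_pos: [511.9, -66.5, 10.5]
tcp_rot: [178.5, -0.0, 63.7]
contact_force: [-0.4, -0.1, -0.0]
width: 1.0
```

>>> step_arm(
  motion=[
    [0, 0, -1, 0],
    [0, 0, -3, 0],
    [0, 0, -6, 0],
    [0, 0, -9, 0],
    [-1, 0, -12, 0],
    [-3, 0, -14, 0],
    [-6, 0, -15, 0],
    [-8, 0, -15, 0],
    [-8, 0, -15, 0],
    [-8, 0, -15, 0],
  ],
)

```text
clock: 30.75
eef_pos: [472.9, -136.4, 160.9]
tcp_rot: [178.5, -0.1, 63.7]
contact_force: [-0.3, 0.3, -0.1]
width: 0.997
```

```bash
python3 - <<'E'
from h import *
st=bot.state(); im=save('wrist','w10.png'); cookie(im,st)
cv2.imwrite('pics/w10c.png',im[:,:,::-1])
go((438.6,-290,130,63.6))
E
```

```text
blob px (320, 344, 69, 62) ctr 437.2 -288.2 dia 72.1 ell [ 437.7 -287.8] [66.7 70.2]
blob px (257, 62, 130, 215) ctr 493.6 -103.7 dia 196.1 ell [ 493.8 -103. ] [110.2 211.3]
blob px (463, 0, 129, 189) ctr 667.1 -122.5 dia 143.7 ell [ 658.5 -110.9] [ 83.3 132. ]
t 30.8 tcp [ 473.  -136.   160.6] rot [ 1.785e+02 -1.000e-01  6.370e+01] w 85.4 F [ 0.4  0.9 -0.2]
-> [-15.33   3.65   3.14] 0.002 rows>= 3.2
```

View pics/w10c.png

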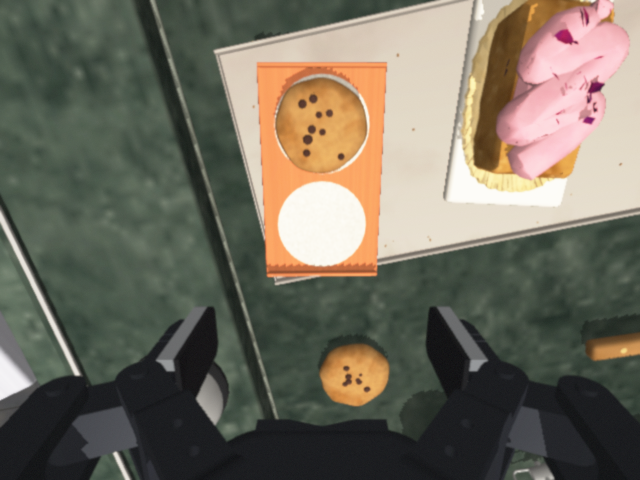

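Cookie A lies flat on the far paper, at pixel (321,123). The empty paper is at (323,224). Cookie B is at about (438,-289) by several readings.

```bash
python3 - <<'E'
from h import *
im=cv2.imread('pics/w10.png'); m=(im.min(2)>200).astype(np.uint8); m[:175]=0; m[272:]=0; m[:,:268]=0; m[:,376:]=0
m=cv2.morphologyEx(m,cv2.MORPH_OPEN,np.ones((5,5)))
c=max(cv2.findContours(m,0,1)[0],key=cv2.contourArea); W=px2w('wrist',c[:,0],16)[:,:2].astype(np.float32); print('paper',np.round(cv2.minEnclosingCircle(W)[0],1),cv2.minEnclosingCircle(W)[1])
h=cv2.cvtColor(im,cv2.COLOR_BGR2HSV)
print('cookie a', px2w('wrist',[(321,123),(276,123),(367,123),(321,74),(321,173)],24).round(1))
go((438.5,-289.5,60,63.6),(438.5,-289.5,10,63.6))
E
```

```text
paper [ 477.1 -135.8] 35.820037841796875
cookie a [[511.7 -64.4  24. ]
 [482.2 -49.8  24. ]
 [542.1 -79.4  24. ]
 [526.3 -35.   24. ]
 [495.7 -96.9  24. ]]
t 30.8 tcp [ 473.  -136.   160.6] rot [ 1.785e+02 -1.000e-01  6.370e+01] w 85.4 F [ 0.4  0.9 -0.2]
-> [-15.3    3.44  10.14] 0.002 rows>= 3.7
-> [-15.3    3.31  15.14] 0.002 rows>= 4.4
```

>>> step_arm(
  motion=[
    [-2, 0.4, 0.4, 0],
    [-5, 1.1, 1.2, 0],
    [-9, 2, 2.2, 0],
    [-12.5, 2.9, 2.8, 0],
    [-14.8, 3.4, 3, 0],
    [-15.3, 3.6, 3, 0],
    [-15.3, 3.6, 3, 0],
    [-15.3, 3.6, 3, 0],
  ],
)

```text
clock: 31.6
eef_pos: [438.6, -288.1, 131.2]
tcp_rot: [178.5, -0.1, 63.8]
contact_force: [0.4, 1.2, -0.5]
width: 1.001
```

```bash
python3 - <<'E'
from h import *
st=bot.state(); im=save('wrist','w11.png'); cookie(im,st)
go((438.5,-289.5,30,63.6),(438.5,-289.5,2,63.6))
E
```

```text
blob px (273, 194, 88, 85) ctr 437.5 -289.0 dia 70.0 ell [ 437.5 -289. ] [66.7 67.8]
blob px (188, 0, 153, 79) ctr 467.1 -154.2 dia 106.9 ell [ 468.5 -152.5] [ 54.8 107. ]
t 31.65 tcp [ 438.6 -287.9  131.3] rot [ 1.785e+02 -1.000e-01  6.380e+01] w 85.9 F [-0.5 -0.3  0. ]
-> [-0.16 -0.2  10.13] 0.004 rows>= 2.0
-> [-0.17 -0.27 12.92] 0.004 rows>= 2.6
```

>>> step_arm(
  motion=[
    [-0.1, -0.2, 1.5, 0],
    [-0.2, -0.3, 4.5, 0],
    [-0.2, -0.3, 7.5, 0],
    [-0.2, -0.35, 10, 0],
    [-0.2, -0.4, 11.8, 0],
    [-0.2, -0.4, 12.6, 0],
    [-0.2, -0.4, 12.9, 0],
    [-0.2, -0.4, 12.9, 0],
    [-0.2, -0.4, 12.9, 0],
  ],
)

```text
clock: 32.55
eef_pos: [438.2, -289.8, 3.4]
tcp_rot: [178.4, -0.1, 63.8]
contact_force: [-0.0, 0.3, 0.1]
width: 1.0
```

```bash
python3 - <<'E'
from h import *
go((437.5,-289,-7,63.6))
E
```

```text
t 32.55 tcp [ 438.2 -289.8    3.4] rot [ 1.784e+02 -1.000e-01  6.380e+01] w 85.4 F [-0.   0.3  0.1]
-> [ 0.04 -0.12  1.03] 0.004 rows>= 0.2
```

>>> step_arm(
  motion=[
    [0, -0.1, 0.3, 0],
    [0, -0.1, 0.6, 0],
    [0, -0.1, 0.9, 0],
    [0, -0.1, 1, 0],
    [0, -0.1, 1, 0],
  ],
)

```text
clock: 33.05
eef_pos: [437.3, -289.3, -7.0]
tcp_rot: [178.4, -0.1, 63.8]
contact_force: [0.2, -0.3, 0.5]
width: 0.999
```

>>> step_arm(
  motion=[
    [0, 0, 0, 0],
    [0, 0, 0, 0],
    [0, 0, 0, 0],
    [0, 0, 0, 0],
    [0, 0, 0, 0],
    [0, 0, 0, 0],
  ],
  hand=0,
  grip_force=30,
)

```text
clock: 33.65
eef_pos: [434.7, -288.0, -5.7]
tcp_rot: [178.9, -0.1, 63.9]
contact_force: [-8.6, 4.6, 19.3]
width: 0.765
```

>>> step_arm(
  motion=[
    [0, 0, -0.3, 0],
    [0, 0, -0.8, 0],
    [0, 0, -2, 0],
    [0, 0, -3.5, 0],
    [0, 0, -5, 0],
    [0, 0, -7, 0],
    [0, 0, -9, 0],
    [0, 0, -10, 0],
    [0, 0, -10, 0],
  ],
)

```text
clock: 34.55
eef_pos: [434.2, -288.4, 96.4]
tcp_rot: [178.6, -0.0, 63.9]
contact_force: [-0.1, 0.1, -0.5]
width: 0.757
```

```bash
python3 - <<'E'
from h import *
go((477.2,-136,120,63.6),(477.2,-136,45,63.6))
E
```

```text
t 34.55 tcp [ 434.2 -288.4   96.4] rot [178.6  -0.   63.9] w 64.7 F [-0.1  0.1 -0.5]
-> [15.58 -2.78 -2.42] 0.005 rows>= 3.2
-> [15.58 -2.96  5.07] 0.005 rows>= 3.3
```

>>> step_arm(
  motion=[
    [1, -0.2, -1, 0],
    [3, -0.5, -1, 0],
    [6, -1, -1, 0],
    [9, -1.6, -1, 0],
    [12, -2.2, -1, 0],
    [14.3, -2.6, -0.5, 0],
    [15.3, -2.8, 1, 0],
    [15.6, -2.9, 3, 0],
    [15.6, -2.9, 4.5, 0],
    [15.6, -2.9, 5, 0],
    [15.6, -2.9, 5, 0],
    [15.6, -2.9, 5, 0],
  ],
)

```text
clock: 35.75
eef_pos: [478.2, -136.1, 46.2]
tcp_rot: [178.6, -0.0, 63.9]
contact_force: [0.5, 0.2, -1.0]
width: 0.758
```

```bash
python3 - <<'E'
from h import *
go((477.2,-136,14,63.6))
E
```

```text
t 35.75 tcp [ 478.2 -136.1   46.2] rot [178.6  -0.   63.9] w 64.7 F [ 0.5  0.2 -1. ]
-> [-0.03 -0.18  3.21] 0.005 rows>= 0.6
```

>>> step_arm(
  motion=[
    [0, 0, 0.8, 0],
    [0, -0.1, 1.6, 0],
    [0, -0.15, 2.4, 0],
    [0, -0.15, 3, 0],
    [0, -0.15, 3.3, 0],
    [0, -0.15, 3.3, 0],
  ],
)

```text
clock: 36.35
eef_pos: [477.1, -135.6, 12.4]
tcp_rot: [178.7, -0.0, 63.9]
contact_force: [1.0, 0.1, -0.4]
width: 0.754
```

>>> step_arm(
  motion=[
    [0, 0, 0.1, 0],
    [0, 0, 0.15, 0],
    [0, 0, 0.2, 0],
    [0, 0, 0.2, 0],
  ],
)

```text
clock: 36.75
eef_pos: [477.3, -135.7, 10.7]
tcp_rot: [178.7, -0.0, 63.9]
contact_force: [-0.7, 0.3, 0.5]
width: 0.761
```

>>> step_arm(
  motion=[
    [0, 0, 0.05, 0],
    [0, 0, 0.1, 0],
    [0, 0, 0.1, 0],
  ],
)

```text
clock: 37.05
eef_pos: [477.3, -135.7, 10.6]
tcp_rot: [178.7, -0.0, 63.9]
contact_force: [-2.4, 0.9, 8.7]
width: 0.755
```

>>> step_arm(
  motion=[
    [0, 0, 0, 0],
    [0, 0, 0, 0],
    [0, 0, 0, 0],
    [0, 0, 0, 0],
  ],
  hand=8.54,
)

```text
clock: 37.45
eef_pos: [477.3, -135.7, 10.5]
tcp_rot: [178.7, -0.0, 63.9]
contact_force: [-0.2, 0.3, 0.5]
width: 1.002
```

>>> step_arm(
  motion=[
    [0, 0, -1, 0],
    [0, 0, -3, 0],
    [0, 0, -6, 0],
    [0, 0, -9, 0],
    [-1, 0, -12, 0],
    [-3, 0, -14, 0],
    [-6, 0, -15, 0],
    [-8, 0, -15, 0],
    [-8, 0, -15, 0],
    [-8, 0, -15, 0],
  ],
)

```text
clock: 38.45
eef_pos: [438.9, -205.9, 160.7]
tcp_rot: [178.7, -0.0, 63.8]
contact_force: [-0.8, 0.1, -0.2]
width: 0.996
```

```bash
python3 - <<'E'
from h import *
go((0,0,0,0))
im=save('wrist','w12.png'); t=save('top','t12.png')
a=im[0:300,130:640]; b=cv2.resize(t[140:300,90:460],(510,220),interpolation=cv2.INTER_CUBIC)
cv2.imwrite('pics/w12c.png',np.vstack([a,b])[:,:,::-1])
t0=cv2.imread('pics/top0.png')[:,:,::-1]; r=(slice(250,290),slice(415,455)); print('cup diff',cv2.absdiff(t[r],np.ascontiguousarray(t0[r])).mean())
E
```

```text
t 38.45 tcp [ 438.9 -205.9  160.7] rot [178.7  -0.   63.8] w 85.0 F [-0.8  0.1 -0.2]
-> [ -0.88 -48.83  14.95] 1.114 rows>= 10.2
cup diff 3.6177083333333333
```

View pics/w12c.png

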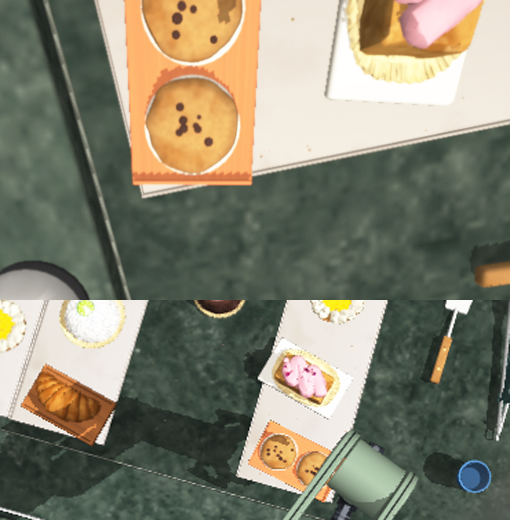

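The last view shows everything in place: both cookies flat on their papers, the loaf and croissant centred on their boards, and the cup still at about (434,267). The gripper is clear, so I'm handing in.

```bash
python3 -c "
from plant import bot
print(bot.sign_off())"
```

```text
the job is handed in; nothing more can be done
None
```

All four pastries are in place, and I handed the job in at about 38.5 s with the gripper open and clear. The croissant is on the wooden board, the pink-iced loaf on the white board, and one brown cookie on each paper of the copper tray.

- **Croissant:** flat on the board, its centre within a few pixels of the board's middle in the wrist picture.
- **Loaf:** card centre about 2 mm from the board's middle along its length and under 1 mm across, turned within about 1°.
- **Cookies:** both lie flat on their papers. Cookie A is about 2 mm off-centre. I judged cookie B by eye from the last pictures and did not measure it.
- **Cup:** still at its first spot in the top view, (433,268) at the start against about (434,267) at the end.

**What went wrong or disagreed:**
- The first grip on cookie A was too high and slipped. The wrist force reached 34 N; the cookie moved about 1 mm and stayed flat, and a lower second grip held.
- The tool ended about 1.3° off vertical.
- The top and wrist cameras disagreed by 2–5 mm on the board and tray positions, so I aimed between them.

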